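# Pump up the spindle lubricator of a lapping bench

## Robot

A 6-joint arm with a two-finger parallel gripper is mounted at the origin on the work surface. World frame = base frame: x ahead of the robot, y to its left, z up, the work surface at z = 0. Lengths are in m, angles in rad, forces in N, time in s.
With the tool pointing down it reaches from about 0.35 to 0.775 m from the base axis. Payload 5.5 kg.
Tool frame: the origin (TCP) lies where the fingers leave the gripper's body, on its centre line; the fingertips stand 73 mm ahead of it and the grasp point (between the pads) lies 54 mm ahead of it; z points along the fingers, y is the direction in which the jaws open and shut (so a half turn about z gives the same grasp; the last joint's range is limited). The gripper opens to 85 mm and grips with 20 to 120 N. Pads are 22 mm wide; open, the fingers measure 114 mm over their backs; the gripper's body (76 mm by 85 mm) begins 54 mm behind the grasp point. The pads swing forward as they close: fully open they stand 13 mm farther back than shut.
Start: joints at [0.966, 0.313, 0.046, 1.304, 0, 1.431], TCP at [0.258, 0.514, 0.304] pointing down, gripper open.
Joint ranges: [-2.76, 2.76], [-0.86, 1.69], [-1.03, 1.26], [-2.2, 2.34], [-1.47, 1.5], [-3.14, 3.14]. Speed limits (rad/s): [2.57, 2.57, 3.14, 3.14, 3.14, 3.14].

## Interface

Orientations are given as a unit quaternion [w, x, y, z].
In Python, from workcell import env, read_camera, job, cut_out gives the robot as it stands.
- The arm moves only by the tool servo_tool, never from a script. Its argument "deltas" is a list of rows, each an object of numbers: "dx", "dy", "dz": the shift along the world's x, y, z in mm; "rx", "ry", "rz": the turn, a rotation vector about the world's x, y, z in rad; "fingers": the closure, from -1 (fully open) to 1 (shut). A call has 1 to 8 rows; each row shifts and turns the commanded pose from where the row before left it; what a row does not reach is not made up. A row lasts 1/10 s, in which the tool goes at most 50 mm and 8.59 degrees, less where a joint would pass 70% of its speed; a pose out of reach is approached as far as the arm can. A call is refused whole if a number of a shift passes 50 or a number of a turn 0.15, either way. A call with a gripper value outside its range is refused whole. The fingers move at their own pace and stop on an object; "newtons" is the grip in N (left out, the last holds). Time passes only in rows, so rows that do not move let the fingers close. It gives the time, the measured TCP pose, the force and the opening at its end, in the units of the state.
- env.get_state(): the state, without advancing time (a new reading comes with each control period).
- read_camera(name): name is "side" or "top" or "wrist"; returns a dict with "img" (480x640x3 uint8, red, green, blue), "intrinsics" (3x3 intrinsics, pixels), "extrinsics" (4x4, takes a point from camera to world coordinates); the wrist camera has in their place "hand_eye" (4x4, takes a point from camera to tool coordinates, whose origin is the TCP and whose axes are the flange's). Camera axes: x right, y down, z forward; pixel columns grow to the right and rows downward; lengths in m; the calibration is good to about 2 mm. A picture is of the moment at which its call begins: read the wrist's pose just before it. There is no depth.
- job.hand_in(): hands the job in, once; it reports no verdict.
Trained networks look in the newest picture that a camera, given by its name, has taken for a name from the list of things; names that differ only in an ending like _2 or _b are one class to them, and where a whole thing is asked for, a point or a joint stands for the part that bears it (a point fixed in the world has none). Each returns a list of dicts, best first, with "confidence" (0 to 1); they miss things now and then, are a little off and sometimes report something else, mostly with a low value. They report only what shows in the picture. A call takes as long as a camera call. They do not tell look-alikes from the thing itself.
- cut_out(target, camera): "region" (480x640 bool, what is visible of it) and "extent" ([left, top, right, bottom] in pixels, round what is visible of it).
The state is a dict: "clock": time; "joint_pos": joint angles; "qvel": joint speeds; "tau": joint torques, N m; "tcp_pos": TCP position; "orientation": TCP orientation; "wrist_force": force on the tool from outside, world axes, zero at the start; "ft_torque": the same for the moment, N m; "finger_gap": finger opening in m.
Only numpy, scipy, OpenCV 4.12 (cv2) and the standard library are available. Lean on these libraries where they do the work, as an engineer would, in place of code of your own. Each camera call takes 0.05 s, during which the arm holds its last target. There are 200 camera calls.

## Task

Charge the lubricator of the lapping bench: find the hand pump with the round mushroom knob and press its knob down with full strokes, letting it rise again after each, until the steel indicator pin beside it has come fully out, then let the knob come up and move clear. Push only on the knob: do not touch or pull the pin, do not press the T-handle pump, and leave the other things on the bench where they are.

Things in the scene. Friction and masses are not known exactly. Their poses are not given: they have to be found in the camera images.
- pump: The round-knob hand pump, the one to use, screwed down: steel foot 90 x 136 x 10 mm; green barrel 56 mm across, 94 mm high (102 with its collar); on its own +y side a green turret 30 mm across, 85 mm high, its axis 58 mm from the plunger's. Origin: under the barrel's centre, at the bench top; z up along the plunger's axis, y towards the turret.
- plunger (a joint): Downward travel of the round-knob pump's plunger in m: 0 up, 0.024 right down on its stop. A spring lifts it: about 3 N to start, about 11 N in all to hold right down while driving the pin. A ratchet inside needs nearly full strokes: to within 2 mm of the stop, then up to within 2 mm of the top; shallow strokes gain nothing.
- plunger_top (a point): Centre of the top of the black round knob, on the plunger's axis: 165 mm above the bench when up, moving down with the plunger. The knob is a mushroom 46 mm across, its slightly domed top 32 mm across, 33 mm high, on a 16 mm steel rod.
- pin: Indicator pin of the round-knob pump, not to be touched: steel rod 10 mm across, flat head 18 mm across, 6 mm high. Origin: centre of the head's underside, 85 mm above the bench when in, 121 mm when fully out. Starts 0 to 10 mm out, rises 9 mm a full stroke (the first may give 5 to 14), so 3 or 4 strokes; stays put between strokes; extra strokes raise it no more and do no harm.
- other_plunger_top (a point): Centre of the top of the T-handle pump's crossbar (black bar 90 mm long, 18 mm thick, level, along the pump's x axis), 165 mm above the bench. The pump is otherwise of the same form and size as the round-knob pump, turret on its own +y side. To be left alone.
- other_plunger (a joint): Downward travel of the T-handle pump's plunger in m: 0 up, 0.024 down. It is to stay up.
- paste_jar_mid (a point): Middle (27 mm up) of a small orange jar, 42 mm across, 55 mm high. Bystander.
- dop_mid (a point): Middle (37 mm up) of a standing brass dop, 28 mm across, 75 mm high. Bystander.
- rinse_bottle_mid (a point): Middle (75 mm up) of a clear bottle, 56 mm across, 150 mm high. Bystander.
- lap_disc_center (a point): Centre of a loose aluminium lap disc, 150 mm across, 10 mm thick, lying flat. Bystander.
- stone_mid (a point): Middle (12 mm up) of a pale stone slab 58 x 40 x 24 mm. Bystander.
- rinse_cup_in (a point): Inner floor of a white plastic cup, 72 mm across, 70 mm high. Bystander.
- brush_grip (a point): Grip of a brush 170 mm long lying flat. Bystander.
Mind the look-alikes: they are no part of the job. What is shaped like the part that bears other_plunger_top but brown or purple is not meant.

How it is judged:
By the outcome, as a careful person would: the job done as asked, in the order asked, and still so for the second after the job is handed in, with the robot touching nothing.
It also fails if it takes over 40 s, if anything falls off the work surface, if the arm or the gripper's body presses on something with over 40 N, if the wrist force passes 120 N, or if a joint passes its speed limit or range.

## Working session

There is one attempt and no reset: what is moved stays moved. The work goes in short steps, Python scripts to look and compute and a tool call to move; the robot and the scene stay as the last step left them, time stands still between calls to the robot, and variables do not carry over. Pictures are saved under pics/ and viewed, about 8 in all and at most 12, crops included, and the job is handed in when it is done.

Besides the shell and the picture viewer there is one more tool, called after ">>>" as a command line: name --argument value ..., lists and objects as JSON in quotes. servo_tool: Moves the arm, as the interface text tells. Its arguments: {"type":"object","properties":{"deltas":{"type":"array"},"newtons":{"type":"number"}},"required":["deltas"]}

```bash
mkdir -p pics
cat > h.py <<'E'
import numpy as np,cv2
from workcell import env,read_camera,job,cut_out
def ray(c,u,v,z):
    K=np.array(c["intrinsics"]);T=np.array(c["extrinsics"])
    d=T[:3,:3]@np.linalg.solve(K,[u,v,1]);o=T[:3,3]
    return o+d*(z-o[2])/d[2]
def proj(c,p):
    K=np.array(c["intrinsics"]);T=np.linalg.inv(np.array(c["extrinsics"]))
    q=K@(T[:3,:3]@np.array(p)+T[:3,3]);return q[:2]/q[2]
E
python3 - <<'E'
from h import *
ims=[]
for n in ["top","side"]:
    c=read_camera(n);cv2.imwrite(f"pics/{n}0.png",c["img"][:,:,::-1])
    print(n,np.round(c["extrinsics"],3).tolist())
    for t,z in [("plunger_top",.155),("other_plunger_top",.165),("pin",.095),("pump",.05)]:
        for r in cut_out(t,n)[:4]:
            m=r["region"];ys,xs=np.nonzero(m)
            print(n,t,round(r["confidence"],2),r["extent"],len(xs),np.round(ray(c,xs.mean(),ys.mean(),z),3))
E
```

```text
top [[0.001, -0.997, 0.076, 0.468], [-1.0, -0.001, -0.005, -0.007], [0.005, -0.076, -0.997, 1.048], [0.0, 0.0, 0.0, 1.0]]
top plunger_top 0.57 [412.0, 252.8, 441.9, 273.8] 412 [ 0.496 -0.23   0.155]
top plunger_top 0.31 [297.9, 183.5, 312.3, 198.8] 156 [0.642 0.016 0.155]
top other_plunger_top 0.81 [219.4, 139.8, 239.4, 181.9] 432 [0.696 0.168 0.165]
top other_plunger_top 0.68 [186.0, 240.5, 207.1, 283.5] 387 [0.5   0.226 0.165]
top other_plunger_top 0.68 [202.2, 340.6, 232.4, 383.5] 493 [0.306 0.183 0.165]
top pin 0.19 [369.0, 243.6, 440.8, 296.6] 2390 [ 0.486 -0.197  0.095]
top pump 0.91 [369.6, 244.6, 439.9, 296.9] 2438 [ 0.487 -0.206  0.05 ]
side [[0.965, -0.19, 0.179, 0.317], [-0.26, -0.722, 0.641, -0.812], [0.007, -0.665, -0.746, 1.058], [0.0, 0.0, 0.0, 1.0]]
side plunger_top 0.94 [327.1, 307.6, 350.9, 336.6] 534 [ 0.496 -0.236  0.155]
side other_plunger_top 0.74 [266.8, 143.6, 306.6, 168.9] 443 [0.5   0.21  0.165]
side other_plunger_top 0.72 [186.0, 173.5, 223.8, 198.5] 444 [0.307 0.165 0.165]
side other_plunger_top 0.57 [361.0, 145.3, 396.1, 172.7] 419 [0.692 0.153 0.165]
side pin 0.64 [269.0, 145.0, 306.2, 170.3] 448 [0.515 0.289 0.095]
side pin 0.52 [314.9, 309.4, 327.0, 319.4] 95 [ 0.473 -0.18   0.095]
side pin 0.19 [223.3, 130.5, 252.1, 165.7] 823 [0.404 0.347 0.095]
side pump 0.74 [328.6, 308.2, 352.8, 340.4] 520 [ 0.516 -0.171  0.05 ]
side pump 0.62 [294.0, 305.9, 369.0, 388.5] 3602 [ 0.487 -0.227  0.05 ]
side pump 0.39 [349.6, 402.6, 431.8, 476.9] 5325 [ 0.528 -0.436  0.05 ]
side pump 0.36 [292.1, 397.1, 329.4, 432.3] 775 [ 0.416 -0.351  0.05 ]
```

View pics/top0.png

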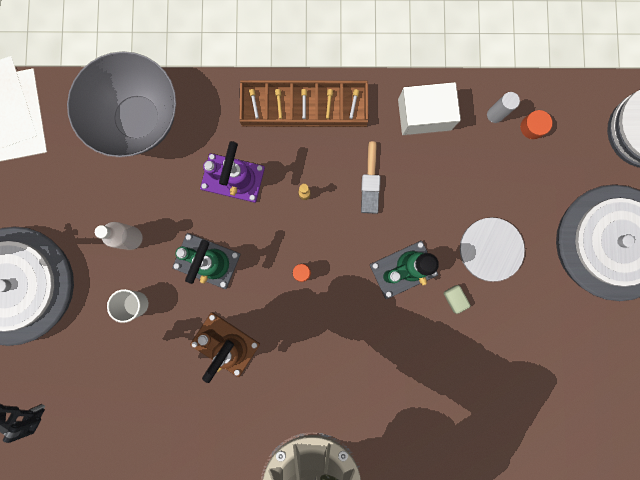

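View pics/side0.png

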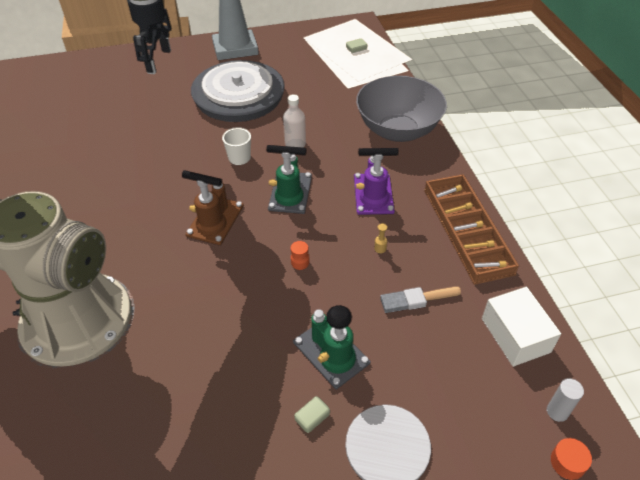

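The candidates (top view) are the round-knob green pump at (427,264), the green T-handle at (204,262), the purple T at (235,165) and the brown T at (220,360). In the side view, the knob at (339,317) is the only round mushroom knob. I'll confirm it with one crop.

Run:
```python
from h import *
a=cv2.imread("pics/side0.png")[290:400,280:385];b=cv2.imread("pics/top0.png")[225:310,355:455]
cv2.imwrite("pics/crop1.png",np.hstack([cv2.resize(a,(400,400)),cv2.resize(b,(400,400))]))
from scipy.optimize import least_squares
C=[read_camera(n) for n in("top","side")]
uv=[]
for n in("top","side"):
    r=cut_out("plunger_top",n)[0];e=r["extent"];uv.append(((e[0]+e[2])/2,(e[1]+e[3])/2));print(e)
# known height of knob outline middle ~0.150
for c,p in zip(C,uv):print(ray(c,*p,.150))
s=least_squares(lambda p:np.concatenate([proj(c,p)-q for c,q in zip(C,uv)]),[.5,-.23,.15]);print(s.x,s.fun)
print([proj(c,[.496,-.233,.165]) for c in C]); print(env.get_state()["tcp_pos"])
```

```text
[415.8, 252.9, 441.5, 274.9]
[325.8, 308.5, 352.9, 334.5]
[ 0.49590145 -0.23526581  0.15      ]
[ 0.49524783 -0.24042171  0.15      ]
[ 0.49624944 -0.23676769  0.14421919] [ 0.01534828 -0.08224235 -0.07325585  0.00779163]
[array([429.42342342, 263.6128057 ]), array([338.7817387 , 313.23718139])]
[0.25775779 0.51403382 0.30395551]
```

View pics/crop1.png

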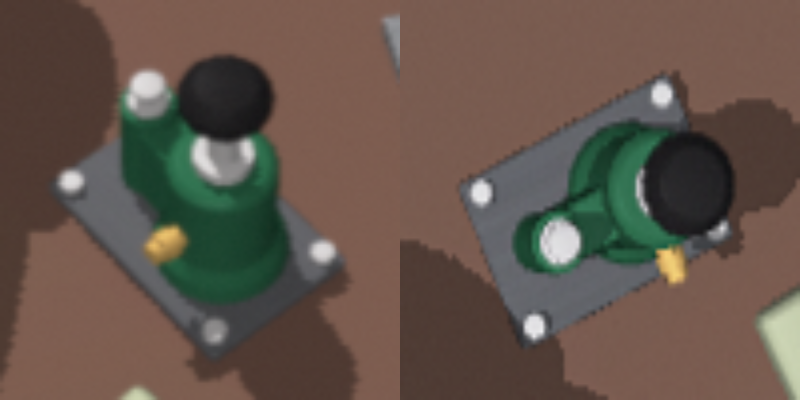

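>>> servo_tool --deltas '[{"dz":20,"fingers":1},{"dx":15,"dy":-48,"fingers":1},{"dx":15,"dy":-48,"fingers":1},{"dx":15,"dy":-48,"fingers":1},{"dx":15,"dy":-48,"fingers":1},{"dx":15,"dy":-48,"fingers":1},{"dx":15,"dy":-48,"fingers":1},{"dx":15,"dy":-48,"fingers":1}]' --newtons 40

```text
invalid input at $.deltas[0]: expected keys dx, dy, dz, rx, ry, rz, fingers
```

The crop shows the black mushroom knob on the green pump with its pin head to the left, so this is the right pump. The axis is at about (0.496, -0.236). Moving there with the fingers shut.

>>> servo_tool --deltas '[{"dx":0,"dy":0,"dz":20,"rx":0,"ry":0,"rz":0,"fingers":1},{"dx":15,"dy":-48,"dz":0,"rx":0,"ry":0,"rz":0,"fingers":1},{"dx":15,"dy":-48,"dz":0,"rx":0,"ry":0,"rz":0,"fingers":1},{"dx":15,"dy":-48,"dz":0,"rx":0,"ry":0,"rz":0,"fingers":1},{"dx":15,"dy":-48,"dz":0,"rx":0,"ry":0,"rz":0,"fingers":1},{"dx":15,"dy":-48,"dz":0,"rx":0,"ry":0,"rz":0,"fingers":1},{"dx":15,"dy":-48,"dz":0,"rx":0,"ry":0,"rz":0,"fingers":1},{"dx":15,"dy":-48,"dz":0,"rx":0,"ry":0,"rz":0,"fingers":1}]' --newtons 40

```text
clock: 1.5
tcp_pos: [0.3623, 0.1782, 0.3242]
orientation: [0.001, 0.23, 0.973, 0.0]
wrist_force: [2.4, -1.1, 0.1]
finger_gap: 0.0001
```

>>> servo_tool --deltas '[{"dx":15,"dy":-48,"dz":0,"rx":0,"ry":0,"rz":0,"fingers":1},{"dx":15,"dy":-48,"dz":0,"rx":0,"ry":0,"rz":0,"fingers":1},{"dx":15,"dy":-48,"dz":0,"rx":0,"ry":0,"rz":0,"fingers":1},{"dx":15,"dy":-48,"dz":0,"rx":0,"ry":0,"rz":0,"fingers":1},{"dx":15,"dy":-48,"dz":0,"rx":0,"ry":0,"rz":0,"fingers":1},{"dx":15,"dy":-48,"dz":0,"rx":0,"ry":0,"rz":0,"fingers":1},{"dx":15,"dy":-48,"dz":0,"rx":0,"ry":0,"rz":0,"fingers":1},{"dx":0,"dy":0,"dz":0,"rx":0,"ry":0,"rz":0,"fingers":1}]'

```text
clock: 2.3
tcp_pos: [0.4682, -0.1595, 0.3233]
orientation: [0.001, 0.233, 0.972, -0.001]
wrist_force: [0.3, 1.3, 0.3]
finger_gap: -0.0
```

>>> servo_tool --deltas '[{"dx":14,"dy":-38,"dz":0,"rx":0,"ry":0,"rz":0,"fingers":1},{"dx":14,"dy":-38,"dz":0,"rx":0,"ry":0,"rz":0,"fingers":1},{"dx":0,"dy":0,"dz":-30,"rx":0,"ry":0,"rz":0,"fingers":1},{"dx":0,"dy":0,"dz":-30,"rx":0,"ry":0,"rz":0,"fingers":1},{"dx":0,"dy":0,"dz":0,"rx":0,"ry":0,"rz":0,"fingers":1},{"dx":0,"dy":0,"dz":0,"rx":0,"ry":0,"rz":0,"fingers":1}]'

```text
clock: 2.9
tcp_pos: [0.4942, -0.2294, 0.2641]
orientation: [-0.001, 0.23, 0.973, 0.0]
wrist_force: [0.5, -0.5, 0.8]
finger_gap: -0.0003
```

Run:
```python
from h import *
print(env.get_state()["tcp_pos"])
a=read_camera("wrist");b=read_camera("side")
cv2.imwrite("pics/w1.png",np.hstack([cv2.resize(a["img"],(400,300)),cv2.resize(b["img"][230:400,230:457],(400,300))])[:,:,::-1])
print([proj(b,p) for p in([.496,-.236,.192],[.496,-.236,.165])])
```

```text
[ 0.49423679 -0.22940686  0.2641255 ]
[array([339.53142418, 305.78509035]), array([339.24161318, 314.61475946])]
```

View pics/w1.png

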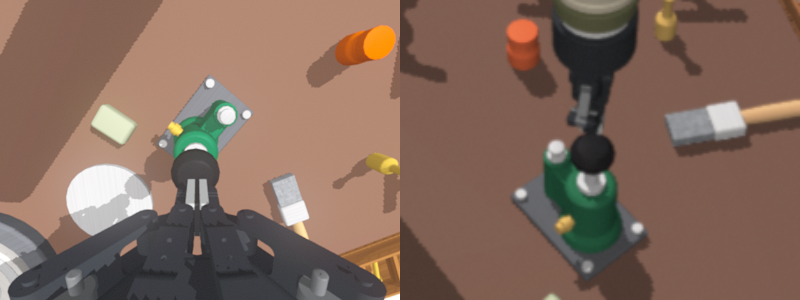

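Wrist view: knob at about (195,168), fingertips at (197,185). In the side view the tips sit just above the knob, as projected. I'll correct by 6 mm and press the first stroke in steps.

>>> servo_tool --deltas '[{"dx":2,"dy":-6,"dz":0,"rx":0,"ry":0,"rz":0,"fingers":1},{"dx":0,"dy":0,"dz":-15,"rx":0,"ry":0,"rz":0,"fingers":1},{"dx":0,"dy":0,"dz":-15,"rx":0,"ry":0,"rz":0,"fingers":1},{"dx":0,"dy":0,"dz":-10,"rx":0,"ry":0,"rz":0,"fingers":1},{"dx":0,"dy":0,"dz":-5,"rx":0,"ry":0,"rz":0,"fingers":1},{"dx":0,"dy":0,"dz":0,"rx":0,"ry":0,"rz":0,"fingers":1},{"dx":0,"dy":0,"dz":0,"rx":0,"ry":0,"rz":0,"fingers":1}]'

```text
clock: 3.7
tcp_pos: [0.4978, -0.2371, 0.2214]
orientation: [0.002, 0.23, 0.973, -0.001]
wrist_force: [-1.0, -0.1, 6.6]
finger_gap: -0.0004
```

>>> servo_tool --deltas '[{"dx":0,"dy":0,"dz":-4,"rx":0,"ry":0,"rz":0,"fingers":1},{"dx":0,"dy":0,"dz":-2,"rx":0,"ry":0,"rz":0,"fingers":1},{"dx":0,"dy":0,"dz":0,"rx":0,"ry":0,"rz":0,"fingers":1},{"dx":0,"dy":0,"dz":0,"rx":0,"ry":0,"rz":0,"fingers":1}]'

```text
clock: 4.1
tcp_pos: [0.4979, -0.2371, 0.2159]
orientation: [0.002, 0.23, 0.973, -0.001]
wrist_force: [-1.9, 0.4, 10.6]
finger_gap: -0.0004
```

>>> servo_tool --deltas '[{"dx":0,"dy":0,"dz":-2,"rx":0,"ry":0,"rz":0,"fingers":1},{"dx":0,"dy":0,"dz":0,"rx":0,"ry":0,"rz":0,"fingers":1},{"dx":0,"dy":0,"dz":0,"rx":0,"ry":0,"rz":0,"fingers":1}]'

```text
clock: 4.4
tcp_pos: [0.4979, -0.2371, 0.2141]
orientation: [0.002, 0.23, 0.973, -0.001]
wrist_force: [-1.7, 0.8, 10.5]
finger_gap: 0.0002
```

>>> servo_tool --deltas '[{"dx":0,"dy":0,"dz":-1.5,"rx":0,"ry":0,"rz":0,"fingers":1},{"dx":0,"dy":0,"dz":0,"rx":0,"ry":0,"rz":0,"fingers":1},{"dx":0,"dy":0,"dz":0,"rx":0,"ry":0,"rz":0,"fingers":1}]'

```text
clock: 4.7
tcp_pos: [0.4979, -0.237, 0.2131]
orientation: [0.003, 0.23, 0.973, -0.001]
wrist_force: [-2.1, 1.8, 12.9]
finger_gap: -0.0001
```

The force rises and the travel falls short of the command, so it is on the stop. I'll raise it and check the pin.

>>> servo_tool --deltas '[{"dx":0,"dy":0,"dz":16,"rx":0,"ry":0,"rz":0,"fingers":1},{"dx":0,"dy":0,"dz":16,"rx":0,"ry":0,"rz":0,"fingers":1},{"dx":0,"dy":0,"dz":0,"rx":0,"ry":0,"rz":0,"fingers":1},{"dx":0,"dy":0,"dz":0,"rx":0,"ry":0,"rz":0,"fingers":1}]'

```text
clock: 5.1
tcp_pos: [0.497, -0.2364, 0.242]
orientation: [0.001, 0.23, 0.973, -0.0]
wrist_force: [0.0, -0.2, -0.1]
finger_gap: 0.0
```

```bash
cat > pin.py <<'E'
from h import *
import sys
b=read_camera("side");f="pics/%s.png"%sys.argv[1]
cv2.imwrite(f,cv2.resize(b["img"][285:365,290:370],(480,480),interpolation=cv2.INTER_CUBIC)[:,:,::-1])
for r in cut_out("pin","side")[:3]:print(round(r["confidence"],2),r["extent"])
k=np.array([.496,-.236]);p=k+.058*np.array([-.023,.055])/np.hypot(.023,.055)
for z in(.091,.1,.109,.118,.127):
    u=proj(b,[*p,z]);print(z,u,(u-[290,285])*6)
print(env.get_state()["tcp_pos"],env.get_state()["wrist_force"])
E
python3 pin.py p1
```

```text
0.091 [319.56946046 316.3270494 ] [177.41676279 187.96229642]
0.1 [319.54241418 313.64802763] [177.25448507 171.88816575]
0.109 [319.51504896 310.93741469] [177.09029376 155.62448811]
0.118 [319.48735914 308.19464848] [176.92415481 139.16789089]
0.127 [319.4593389 305.4191535] [176.75603337 122.51492101]
[ 0.49629481 -0.23597777  0.24075663] [-0.13595953 -0.55489494  0.6412381 ]
```

View pics/p1.png

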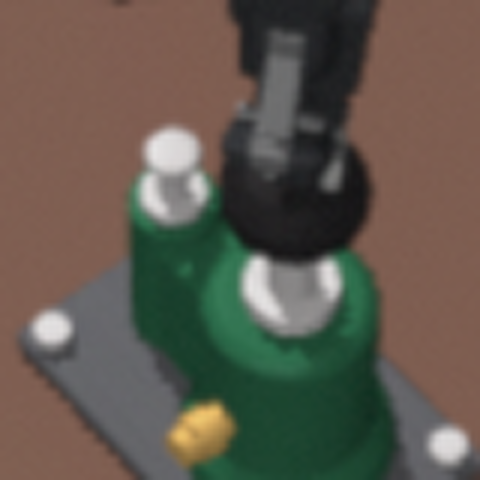

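After one stroke the pin head is at crop (172,148), about 113 mm at its top by projection. The target is about y=122. On to stroke 2.

>>> servo_tool --deltas '[{"dx":0,"dy":0,"dz":-12,"rx":0,"ry":0,"rz":0,"fingers":1},{"dx":0,"dy":0,"dz":-10,"rx":0,"ry":0,"rz":0,"fingers":1},{"dx":0,"dy":0,"dz":-6,"rx":0,"ry":0,"rz":0,"fingers":1},{"dx":0,"dy":0,"dz":-1,"rx":0,"ry":0,"rz":0,"fingers":1},{"dx":0,"dy":0,"dz":0,"rx":0,"ry":0,"rz":0,"fingers":1},{"dx":0,"dy":0,"dz":0,"rx":0,"ry":0,"rz":0,"fingers":1}]'

```text
clock: 5.8
tcp_pos: [0.497, -0.2363, 0.2131]
orientation: [0.001, 0.23, 0.973, -0.0]
wrist_force: [-0.9, 0.5, 11.6]
finger_gap: 0.0003
```

Same depth and force. Push 1 mm more, then raise, and do stroke 3 the same way.

>>> servo_tool --deltas '[{"dx":0,"dy":0,"dz":-1,"rx":0,"ry":0,"rz":0,"fingers":1},{"dx":0,"dy":0,"dz":0,"rx":0,"ry":0,"rz":0,"fingers":1},{"dx":0,"dy":0,"dz":16,"rx":0,"ry":0,"rz":0,"fingers":1},{"dx":0,"dy":0,"dz":16,"rx":0,"ry":0,"rz":0,"fingers":1},{"dx":0,"dy":0,"dz":0,"rx":0,"ry":0,"rz":0,"fingers":1},{"dx":0,"dy":0,"dz":0,"rx":0,"ry":0,"rz":0,"fingers":1},{"dx":0,"dy":0,"dz":0,"rx":0,"ry":0,"rz":0,"fingers":1}]'

```text
clock: 6.5
tcp_pos: [0.4959, -0.2357, 0.2417]
orientation: [-0.001, 0.23, 0.973, 0.001]
wrist_force: [0.7, 0.9, -0.2]
finger_gap: 0.0002
```

>>> servo_tool --deltas '[{"dx":0,"dy":0,"dz":-14,"rx":0,"ry":0,"rz":0,"fingers":1},{"dx":0,"dy":0,"dz":-11,"rx":0,"ry":0,"rz":0,"fingers":1},{"dx":0,"dy":0,"dz":-6,"rx":0,"ry":0,"rz":0,"fingers":1},{"dx":0,"dy":0,"dz":0,"rx":0,"ry":0,"rz":0,"fingers":1},{"dx":0,"dy":0,"dz":0,"rx":0,"ry":0,"rz":0,"fingers":1},{"dx":0,"dy":0,"dz":0,"rx":0,"ry":0,"rz":0,"fingers":1}]'

```text
clock: 7.1
tcp_pos: [0.4969, -0.2363, 0.2132]
orientation: [0.001, 0.23, 0.973, -0.0]
wrist_force: [-1.3, 1.2, 11.0]
finger_gap: 0.0002
```

>>> servo_tool --deltas '[{"dx":0,"dy":0,"dz":-1,"rx":0,"ry":0,"rz":0,"fingers":1},{"dx":0,"dy":0,"dz":0,"rx":0,"ry":0,"rz":0,"fingers":1},{"dx":0,"dy":0,"dz":16,"rx":0,"ry":0,"rz":0,"fingers":1},{"dx":0,"dy":0,"dz":16,"rx":0,"ry":0,"rz":0,"fingers":1},{"dx":0,"dy":0,"dz":0,"rx":0,"ry":0,"rz":0,"fingers":1},{"dx":0,"dy":0,"dz":0,"rx":0,"ry":0,"rz":0,"fingers":1},{"dx":0,"dy":0,"dz":0,"rx":0,"ry":0,"rz":0,"fingers":1}]'

```text
clock: 7.8
tcp_pos: [0.4959, -0.2357, 0.2417]
orientation: [-0.001, 0.23, 0.973, 0.001]
wrist_force: [-0.7, 0.2, 0.0]
finger_gap: -0.0
```

```bash
python3 pin.py p3
```

```text
0.6 [315.0, 301.6, 325.2, 317.1]
0.091 [319.56946046 316.3270494 ] [177.41676279 187.96229642]
0.1 [319.54241418 313.64802763] [177.25448507 171.88816575]
0.109 [319.51504896 310.93741469] [177.09029376 155.62448811]
0.118 [319.48735914 308.19464848] [176.92415481 139.16789089]
0.127 [319.4593389 305.4191535] [176.75603337 122.51492101]
[ 0.49598143 -0.23575009  0.24199673] [ 0.11655189 -0.16649463  1.09373088]
```

View pics/p3.png

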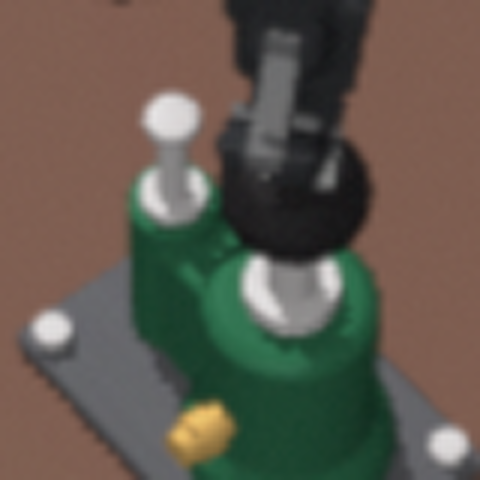

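The pin head has risen to y≈115, 18 mm over two strokes, so both counted. It is near or at full, and extra strokes do no harm, so I'll do two more and compare.

>>> servo_tool --deltas '[{"dx":0,"dy":0,"dz":-14,"rx":0,"ry":0,"rz":0,"fingers":1},{"dx":0,"dy":0,"dz":-11,"rx":0,"ry":0,"rz":0,"fingers":1},{"dx":0,"dy":0,"dz":-7,"rx":0,"ry":0,"rz":0,"fingers":1},{"dx":0,"dy":0,"dz":0,"rx":0,"ry":0,"rz":0,"fingers":1},{"dx":0,"dy":0,"dz":0,"rx":0,"ry":0,"rz":0,"fingers":1},{"dx":0,"dy":0,"dz":0,"rx":0,"ry":0,"rz":0,"fingers":1}]'

```text
clock: 8.5
tcp_pos: [0.4971, -0.2364, 0.2131]
orientation: [0.001, 0.23, 0.973, -0.0]
wrist_force: [-2.1, 0.7, 12.6]
finger_gap: -0.0001
```

>>> servo_tool --deltas '[{"dx":0,"dy":0,"dz":16,"rx":0,"ry":0,"rz":0,"fingers":1},{"dx":0,"dy":0,"dz":16,"rx":0,"ry":0,"rz":0,"fingers":1},{"dx":0,"dy":0,"dz":0,"rx":0,"ry":0,"rz":0,"fingers":1},{"dx":0,"dy":0,"dz":0,"rx":0,"ry":0,"rz":0,"fingers":1},{"dx":0,"dy":0,"dz":0,"rx":0,"ry":0,"rz":0,"fingers":1}]'

```text
clock: 9.0
tcp_pos: [0.496, -0.2357, 0.242]
orientation: [-0.001, 0.23, 0.973, 0.0]
wrist_force: [0.2, -0.0, -1.0]
finger_gap: -0.0001
```

```bash
python3 pin.py p4
```

```text
0.55 [314.8, 299.0, 324.5, 315.7]
0.091 [319.56946046 316.3270494 ] [177.41676279 187.96229642]
0.1 [319.54241418 313.64802763] [177.25448507 171.88816575]
0.109 [319.51504896 310.93741469] [177.09029376 155.62448811]
0.118 [319.48735914 308.19464848] [176.92415481 139.16789089]
0.127 [319.4593389 305.4191535] [176.75603337 122.51492101]
[ 0.49602624 -0.23576714  0.2421062 ] [ 0.61670032 -0.30023603  0.39076564]
```

View pics/p4.png

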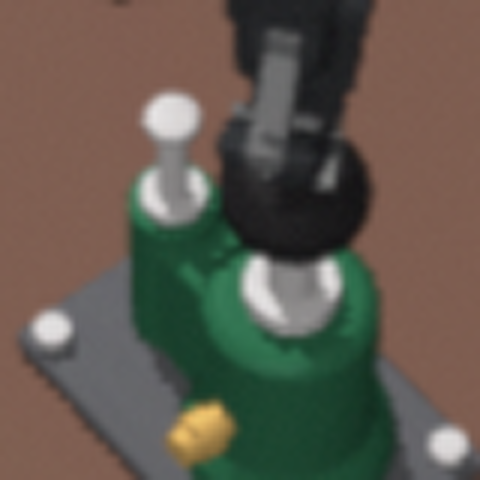

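The pin is unchanged after an equally deep fourth stroke (y≈115, at or above the projected full-out height), so it is fully out. Moving clear.

>>> servo_tool --deltas '[{"dx":0,"dy":0,"dz":25,"rx":0,"ry":0,"rz":0,"fingers":1},{"dx":0,"dy":0,"dz":40,"rx":0,"ry":0,"rz":0,"fingers":1},{"dx":0,"dy":0,"dz":40,"rx":0,"ry":0,"rz":0,"fingers":1},{"dx":-20,"dy":40,"dz":0,"rx":0,"ry":0,"rz":0,"fingers":1},{"dx":-20,"dy":40,"dz":0,"rx":0,"ry":0,"rz":0,"fingers":1},{"dx":-20,"dy":40,"dz":0,"rx":0,"ry":0,"rz":0,"fingers":1},{"dx":0,"dy":0,"dz":0,"rx":0,"ry":0,"rz":0,"fingers":1},{"dx":0,"dy":0,"dz":0,"rx":0,"ry":0,"rz":0,"fingers":1}]'

```text
clock: 9.9
tcp_pos: [0.4363, -0.1155, 0.3484]
orientation: [0.0, 0.23, 0.973, -0.0]
wrist_force: [-0.1, -0.2, 0.9]
finger_gap: -0.0001
```

Run:
```python
from h import *
b=read_camera("side");cv2.imwrite("pics/end.png",b["img"][:,:,::-1])
```

```text
(no output)
```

View pics/end.png

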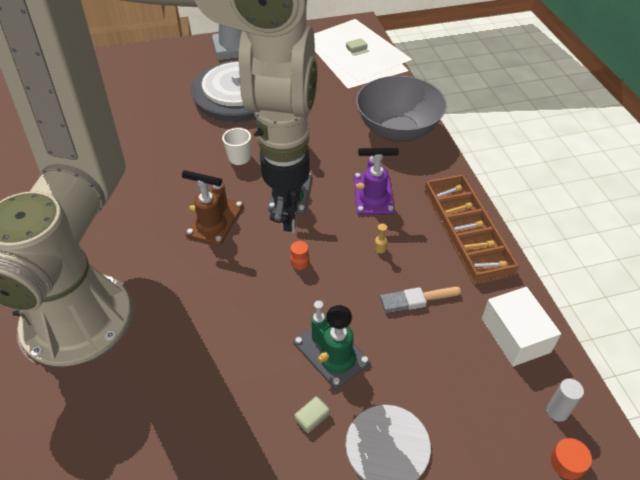

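The knob at (339,317) is back up, the pin at (319,305) is out, and the things visible in this view are where they were.

```bash
python3 -c "
from workcell import job;print(job.hand_in())"
```

```text
the job is handed in; nothing more can be done
None
```

I pressed the round-knob pump's knob with the closed fingertips for four full strokes, let it rise after each one, moved clear and handed the job in at about 10 s.

- **Strokes:** each went down to the stop at about 11–13 N, and the fingers lifted clear of the knob every time.
- **Pin:** it rose about 18 mm over strokes 2 and 3 and did not move on the equally deep fourth stroke, so it is fully out. In the image the head sat about 4 mm higher than I projected for full extension. I put that down to calibration and position error.
- **Final picture:** the knob is up, the arm is clear, and the things visible in the side view are where they were. The arm hid the green T-handle pump and the rinse bottle in that view. I did not check them separately, but the arm passed well above both.

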